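# Put the washed paste dishes away: nest like with like, reject the odd pot

## Robot

A 7-joint arm with a two-finger parallel gripper is mounted at the origin on the work surface; the furniture and walls round the work are solid. World frame = base frame: x ahead of the robot, y to its left, z up, the work surface at z = 0. Lengths are in m, angles in degrees, forces in N, time in s.
With the tool pointing down it reaches from about 0.35 to 0.775 m from the base axis. Payload 3.1 kg.
Tool frame: the origin (TCP) lies on the centre line of the jaws, within the pads' length; the fingertips stand 17 mm ahead of it and the grasp point (between the pads) lies 2 mm behind it (robot.tip_reach is the distance from the TCP to the fingertips, in m); z points along the fingers, y is the direction in which the jaws open and shut (so a half turn about z gives the same grasp; the last joint's range is limited). The gripper opens to 85 mm and grips with 20 to 120 N. Pads are 22 mm wide; open, the fingers measure 114 mm over their backs; the gripper's body (76 mm by 85 mm) begins 54 mm behind the grasp point. The pads swing forward as they close: fully open they stand 13 mm farther back than shut.
Start: joints at [69.173, 17.813, 0.802, 86.603, -0.252, 75.585, -1.558], TCP at [0.174, -0.522, 0.248] pointing down, gripper open.
Joint ranges: [-154.91, 154.91], [-16.99, 109.72], [-72.82, 74.43], [7.12, 147.25], [-82.49, 262.49], [11.32, 116.49], [-174.64, 174.64]. Speed limits (degrees/s): [159.86, 159.86, 180, 180, 180, 180, 180].

## Interface

Orientations are given as [roll, pitch, yaw] about the fixed x, y, z axes, in that order (R = Rz(yaw) Ry(pitch) Rx(roll)).
In Python, from station import robot, fingers, vision, workorder, recognise gives the robot as it stands. Calls block until the motion is done:
- robot.move_to(position, orientation): joint-space move of the TCP to a pose.
- robot.line_to(position, orientation=None, velocity=0.15, f_stop=None): straight line of the TCP; orientation=None keeps the orientation; velocity is the mean speed in m/s. With f_stop (N) it stops when the force on the tool has changed by that much, and returns True; else False.
- robot.move_j(angles): joint-space move.
- fingers.gripper_to(opening, force=None): opening from 0.0 (shut) to 1.0 (fully open); force is the grip in N (None keeps the last); returns when the fingers have stopped.
- robot.pause(seconds).
- robot.inverse_kinematics(position, orientation): joint angles nearest the present ones, or None.
- vision.grab_frame(name): name is "scene" or "side" or "wrist"; returns the picture (384x512x3 uint8, red, green, blue); there is no depth.
- vision.calibration(name): a dict with "mtx" (3x3 intrinsics, pixels), "extrinsics" (4x4, takes a point from world to camera coordinates); the wrist camera has in their place "T_tool_cam" (4x4, takes a point from camera to tool coordinates, whose origin is the TCP and whose axes are the flange's). Camera axes: x right, y up, looking along -z (the intrinsics and any distortion apply to the point x, -y, -z); pixel columns grow to the right and rows downward; lengths in m; the calibration is good to about 2 mm. A picture is of the moment at which its call begins: read the wrist's pose just before it. calibration takes no time and is no camera call.
A pose or a line that the arm cannot do raises robot.PlanningError and nothing moves.
- workorder.close_job(): hands the job in, once; it reports no verdict.
Trained networks look in the newest picture that a camera, given by its name, has taken for a name from the list of things; names that differ only in an ending like _2 or _b are one class to them, and where a whole thing is asked for, a point or a joint stands for the part that bears it (a point fixed in the world has none). Each returns a list of dicts, best first, with "p" (0 to 1); they miss things now and then, are a little off and sometimes report something else, mostly with a low value. They report only what shows in the picture. A call takes as long as a camera call.
- recognise(label, camera): "rect" ([centre column, centre row, width, height] in pixels, round what is visible of it).
Readings, each from a call of its own:
- robot.current_time_s(): time.
- robot.current_joint_positions(): joint angles.
- robot.current_dq(): joint speeds.
- robot.current_joint_torque(): joint torques, N m.
- robot.current_tool_pos(): TCP position.
- robot.current_eef_rot(): TCP orientation.
- robot.current_contact_force(): force on the tool from outside, world axes, zero at the start.
- robot.current_torque(): the same for the moment, N m.
- robot.current_finger_gap(): opening from 0.0 (shut) to 1.0 (fully open).
Only numpy, scipy, OpenCV 4.12 (cv2) and the standard library are available. Lean on these libraries where they do the work, as an engineer would, in place of code of your own. Each camera call takes 0.05 s, during which the arm holds its last target.

## Task

Put the washed paste dishes away with their own kind. The straight-sided pot on top of the stack cannot nest: take it off and stand it upright in the white tray with the other straight-sided pot. Then set the tapered dish that lies on its side upright on the blotter and let go of it, so that you can take it again by the rim from straight above and nest it fully home in the stack, spout over spout, leaving the stack and everything else where it stands.

Things in the scene. Friction and masses are not known exactly. Their poses are not given: they have to be found in the camera images.
- dish_c (a point): Tapered square dish to nest, pale blue-green plastic, 80 g, 52 mm high, lying on its back on the blotter: spout up, mouth to the side and turned up 21 degrees. Foot 36 mm wide, tapering out to 47 at height 26; stacking shoulder 56 wide from 26 to 38; rim band 60 wide above. Point: on its axis, 26 mm above the foot. Axes: z foot to mouth, x to the spout, y across the grip.
- dish_rim (a point): Middle of the same dish's rim band, on its axis: 45 mm above the foot, 19 mm from dish_c along z, same axes. The band has straight sides, 14 mm high (38 to 52 mm above the foot); its two sides left and right of the spout (+y and -y), 60 mm apart, are free to grip. Opening 50 mm wide. About 35 mm above the blotter while the dish lies.
- dish_spout (a point): Tip of the same dish's pouring spout, at its rim: 38 mm from the axis along x, 52 mm above the foot; the spout is 26 mm wide at the rim. Under the shoulder it goes on down the tapered part as a rib that fades out at the foot; this rib must enter the spout of the dish below.
- stack_top_c (a point): Upper of two nested dishes of the very same shape (90 g each, loose), upright on the blotter. Point on its axis, 26 mm above its foot; z up, x to its spout. A dish goes home only spout over spout, with 1.5 to 2 mm clearance: its shoulder then rests on this dish's rim, its point is 26 mm above this one and 12 mm stay free between the rim bands.
- stack_rim (a point): Middle of the mouth of that upper dish, level with its rim, 78 mm above the blotter; opening 50 mm, rim 60 mm wide outside. Fingers reaching more than 26 mm below the top of the dish being nested strike this rim. At the start the straight-sided pot stands on it.
- odd_pot_c (a point): Straight-sided square pot standing on the stack's rim, same plastic, 90 g, 52 mm high: 56 mm wide all the way down, no taper, no spout; rim band 60 mm wide from height 38 to 52, opening 50 mm. Too wide to enter the stack. Point on its axis, half-way up; z up, x and y square to its sides.
- pot_in_tray_c (a point): A second straight-sided pot of the same shape, standing in the left half of the white tray (tray +x half); the half nearer the stack is free. Point on its axis, half-way up.
- tray: White moulded tray, fixed, 420 mm along its x, 335 mm along its y, 55 mm high; its flat inner floor is 358 by 272 mm and lies 6 mm above the table. Origin: centre of the underside.
- blotter: Cream blotter board under the stack and the dish, fixed, 330 mm (x) by 620 mm (y), 2 mm thick. Origin: centre of the underside, on the table.
- lead_weight: Grey cloth-covered weight, 100x46x27 mm, bystander. Origin: centre of the underside.
- paste_jar: White screw jar with a black cap, 49 mm across, 60 mm high, bystander. Origin: centre of the underside.
- flat_brush: Flat brush with an orange handle, 199x30x12 mm, bystander. Origin: centre of the underside.

How it is judged:
By the outcome, as a careful person would: the job done as asked, in the order asked, and still so for the second after the job is handed in, with the robot touching nothing.
It also fails if it takes over 61 s, if anything falls off the work surface, if the arm or the gripper's body presses on something with over 40 N, if the wrist force passes 120 N, or if a joint passes its speed limit or range.

## Working session

There is one attempt and no reset: what is moved stays moved. The work goes in short steps, each a Python script; the robot and the scene stay as the last script left them, time stands still between calls to the robot, and variables do not carry over. Pictures are saved under pics/ and viewed, and the job is handed in when it is done.

```bash
ls; mkdir -p pics
cat > h.py <<'E'
import numpy as np, cv2, sys
from station import robot, fingers, vision, workorder, recognise
from scipy.spatial.transform import Rotation as R
def save(img,name,scale=1.5):
    cv2.imwrite('pics/'+name+'.png',cv2.resize(img[:,:,::-1],None,fx=scale,fy=scale,interpolation=cv2.INTER_CUBIC))
def grab(n):
    if n=='wrist':
        p=np.array(robot.current_tool_pos());o=robot.current_eef_rot()
        T=np.eye(4);T[:3,:3]=R.from_euler('xyz',o,degrees=True).as_matrix();T[:3,3]=p
    im=vision.grab_frame(n)
    c=vision.calibration(n)
    if n=='wrist': E=np.linalg.inv(T@np.array(c['T_tool_cam']))
    else: E=np.array(c['extrinsics'])
    return im,(np.array(c['mtx']),E,c.get('dist'))
def proj(P,C):
    K,E,_=C
    P=np.atleast_2d(P); q=P@E[:3,:3].T+E[:3,3]; q=q*[1,-1,-1]
    u=q@K.T; return u[:,:2]/u[:,2:]
def onplane(uv,C,z):
    K,E,_=C
    uv=np.atleast_2d(uv); d=np.c_[uv,np.ones(len(uv))]@np.linalg.inv(K).T*[1,-1,-1]
    d=d@E[:3,:3]; o=-E[:3,:3].T@E[:3,3]
    return o+d*((z-o[2])/d[:,2])[:,None]
E
python3 - <<'E'
from h import *
print(robot.current_time_s(),robot.current_tool_pos(),robot.current_eef_rot(),robot.tip_reach)
for n in ['scene','side','wrist']:
    im,C=grab(n); save(im,'a_'+n); print(n,vision.calibration(n)); np.savez('pics/a_'+n,im=im,K=C[0],E=C[1])
    for l in ['dish_c','stack_top_c','odd_pot_c','pot_in_tray_c','tray','blotter','lead_weight','paste_jar','flat_brush'] if n!='wrist' else []:
        r=recognise(l,n); print(l,[(np.round(x['rect']).tolist(),round(x['p'],2)) for x in r[:3]])
E
```

```text
pics
0.0 [ 0.17371871 -0.52110812  0.24721728] [-1.79864197e+02  7.30514035e-03  1.84423968e+01] 0.017
scene {'mtx': array([[426.83747321,   0.        , 250.11898105],
       [  0.        , 426.83747321, 188.51932024],
       [  0.        ,   0.        ,   1.        ]]), 'extrinsics': array([[ 0.71769482, -0.69601118,  0.02196779, -0.33755478],
       [ 0.41958216,  0.45740042,  0.78405081, -0.35864581],
       [-0.5557562 , -0.55349191,  0.62030779, -1.15795989],
       [ 0.        ,  0.        ,  0.        ,  1.        ]])}
dish_c [([324.0, 262.0, 24.0, 24.0], 0.85)]
stack_top_c []
odd_pot_c []
pot_in_tray_c [([176.0, 167.0, 18.0, 18.0], 0.78)]
tray [([185.0, 188.0, 90.0, 78.0], 0.81)]
blotter [([317.0, 264.0, 213.0, 131.0], 0.86)]
lead_weight [([281.0, 264.0, 25.0, 27.0], 0.62)]
paste_jar []
flat_brush [([394.0, 268.0, 12.0, 9.0], 0.51)]
side {'mtx': array([[388.89166054,   0.        , 256.75337441],
       [  0.        , 388.89166054, 189.42110411],
       [  0.        ,   0.        ,   1.        ]]), 'extrinsics': array([[ 0.92166148, -0.38778754, -0.01268644, -0.49084234],
    
[... 575 characters left out ...]
_weight [([252.0, 260.0, 43.0, 29.0], 0.72), ([282.0, 216.0, 31.0, 15.0], 0.19)]
paste_jar [([332.0, 229.0, 16.0, 31.0], 0.67)]
flat_brush [([382.0, 278.0, 48.0, 57.0], 0.61)]
wrist {'mtx': array([[291.96247799,   0.        , 256.19914893],
       [  0.        , 291.96247799, 191.112366  ],
       [  0.        ,   0.        ,   1.        ]]), 'T_tool_cam': array([[ 1.04236862e-03,  9.65449671e-01,  2.60587503e-01,
         6.48395995e-02],
       [ 9.99998752e-01, -6.96915596e-04, -1.41806642e-03,
        -2.76489724e-04],
       [-1.18746426e-03,  2.60588656e-01, -9.65449192e-01,
        -1.24562648e-01],
       [ 0.00000000e+00,  0.00000000e+00,  0.00000000e+00,
         1.00000000e+00]])}
```

View pics/a_scene.png

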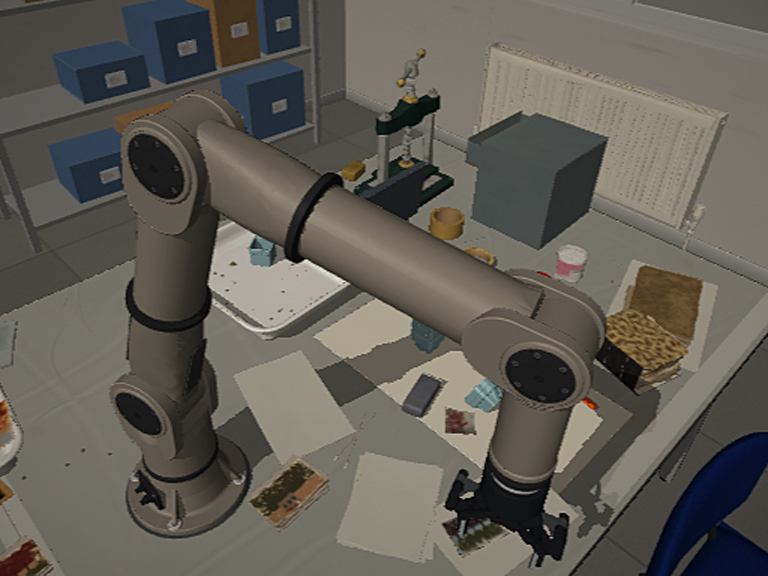

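View pics/a_side.png

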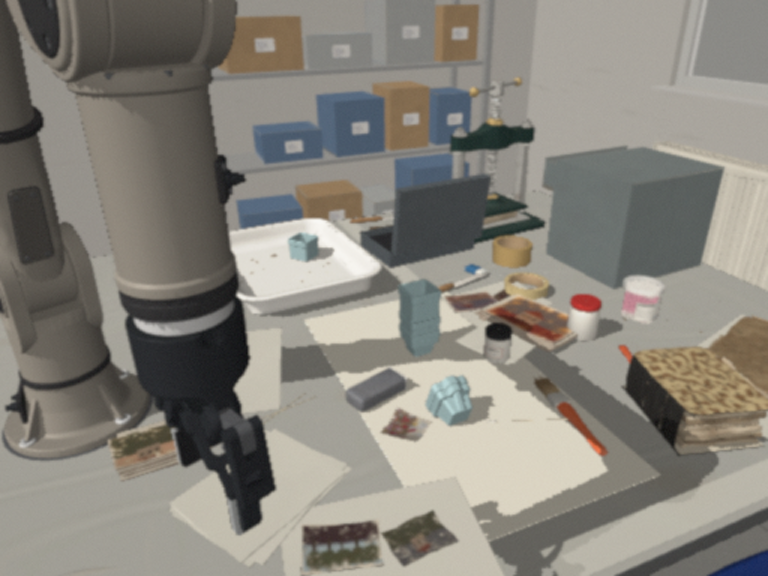

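View pics/a_wrist.png

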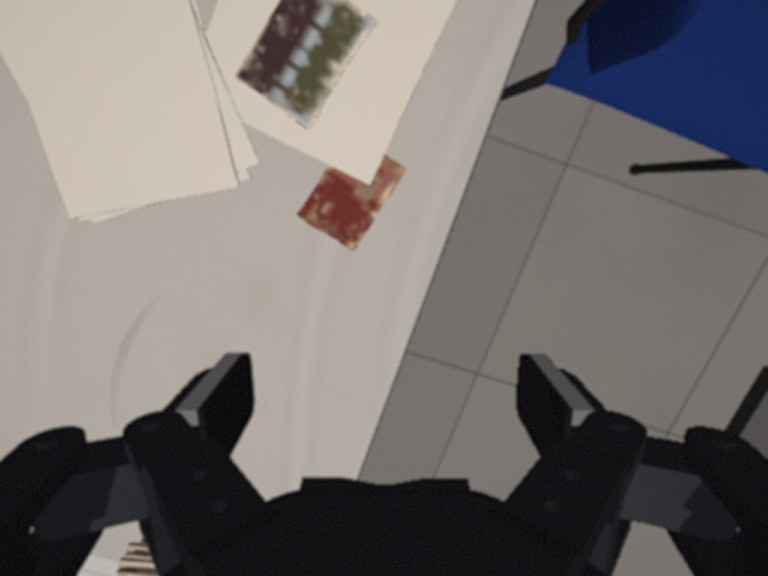

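Run:
```python
import sys
from h import *
def L(n):
    d=np.load(f'pics/a_{n}.npz'); return d['im'],(d['K'],d['E'],None)
S=L('scene')[1];D=L('side')[1]
print('dish',onplane([324,262],S,.03),onplane([299,267],D,.03))
print('odd',onplane([279,201],D,.104)); 
print('pit',onplane([176,167],S,.032),onplane([200,164],D,.032))
print('tray',onplane([185,188],S,.02),onplane([206,180],D,.02))
print('weight',onplane([252,260],D,.013),'jar',onplane([332,229],D,.03))
for n,(x0,y0,x1,y1) in dict(scene=(230,130,400,300),side=(220,160,390,310)).items():
    save(L(n)[0][y0:y1,x0:x1],'a_crop_'+n,4)
```

```text
dish [[ 0.53925657 -0.25126787  0.03      ]] [[ 0.5361281  -0.24609011  0.03      ]]
odd [[ 0.57539089 -0.05570875  0.104     ]]
pit [[0.50345534 0.45122728 0.032     ]] [[0.49402493 0.46452421 0.032     ]]
tray [[0.45727559 0.33456107 0.02      ]] [[0.48039115 0.33856195 0.02      ]]
weight [[ 0.45473607 -0.15512942  0.013     ]] jar [[ 0.69738102 -0.13474835  0.03      ]]
```

View pics/a_crop_scene.png

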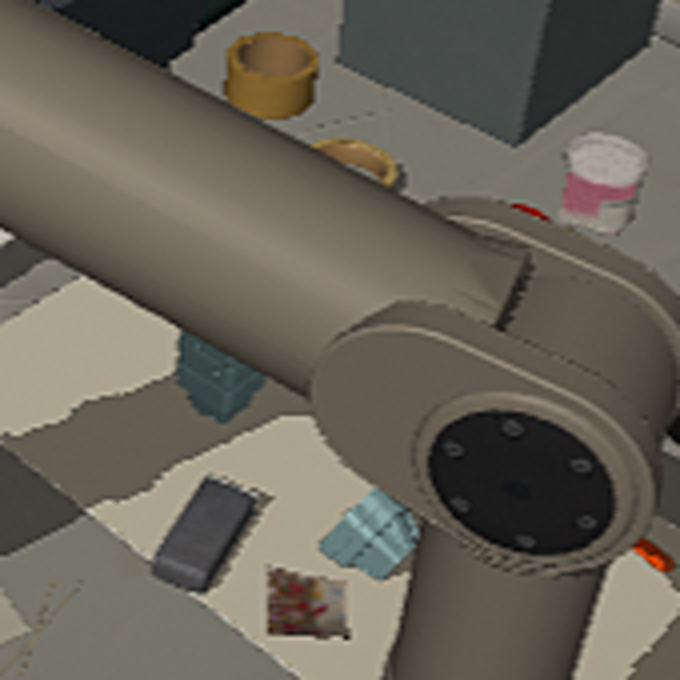

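View pics/a_crop_side.png

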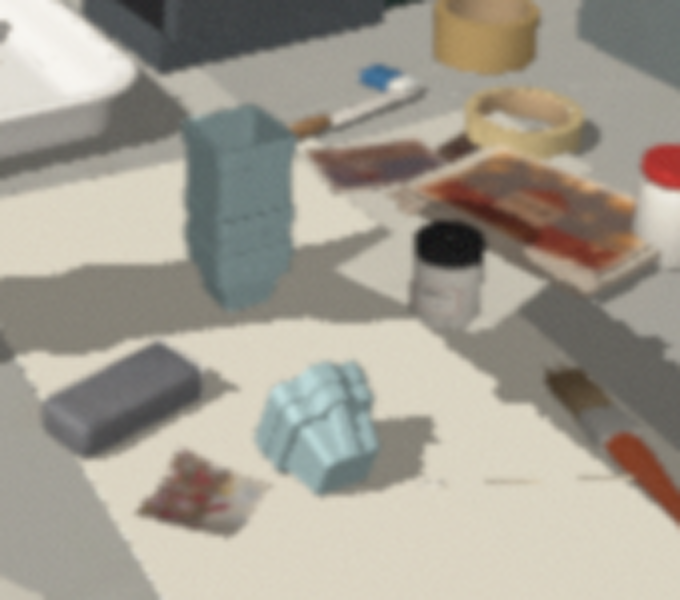

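Run:
```python
from h import *
for i,(p,yaw) in enumerate([([0.50,-0.25,0.27],18),([0.54,-0.06,0.33],18)]):
    print(robot.inverse_kinematics(p,[180,0,yaw]))
    robot.move_to(p,[180,0,yaw]); print(robot.current_time_s(),robot.current_tool_pos(),robot.current_eef_rot())
    for n in ['wrist','scene','side']:
        im,C=grab(n); save(im,f'b{i}_'+n); np.savez(f'pics/b{i}_'+n,im=im,K=C[0],E=C[1])
```

```text
[ 34.13841253  18.92200364 -12.64339998  82.47375705   4.14571668
  79.05952056 -50.63016591]
2.6167 [ 0.4989726  -0.2519848   0.26984477] [1.79952777e+02 7.07365385e-02 1.78159801e+01]
[ 18.12214803  16.46746502 -18.24563399  77.82337602   5.10132144
  86.50922128 -71.73328935]
3.5917 [ 0.53964026 -0.06261942  0.32940655] [1.79898016e+02 1.02416960e-01 1.78183041e+01]
```

View pics/b0_wrist.png

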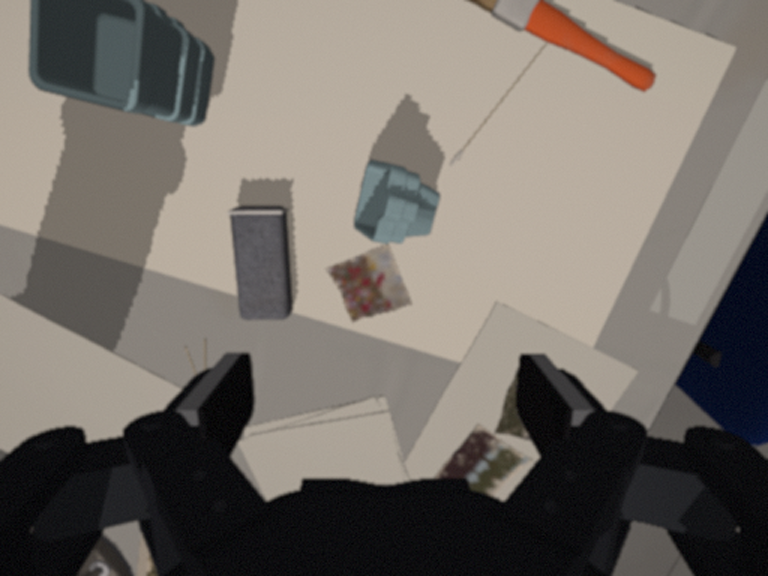

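View pics/b1_wrist.png

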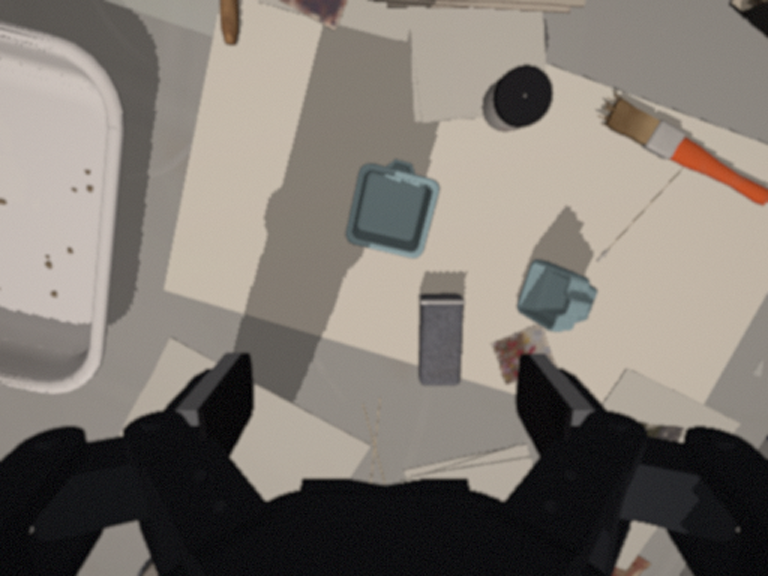

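View pics/b1_scene.png

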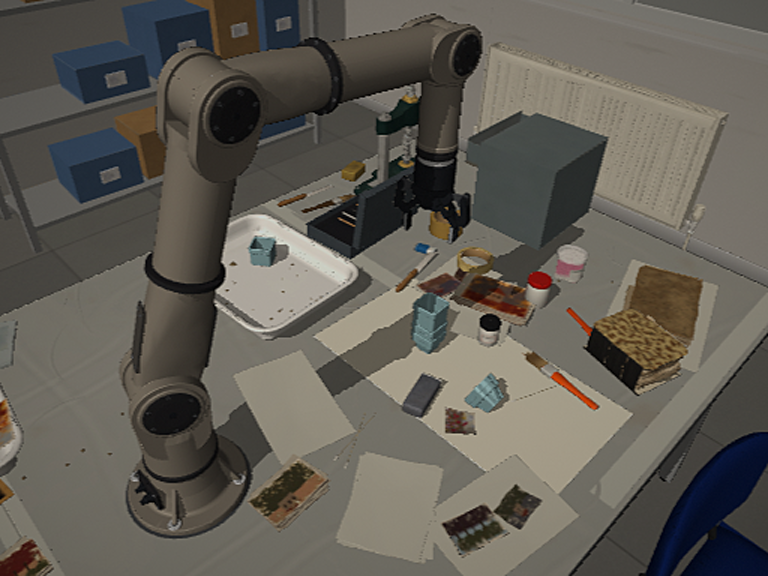

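View pics/b0_scene.png

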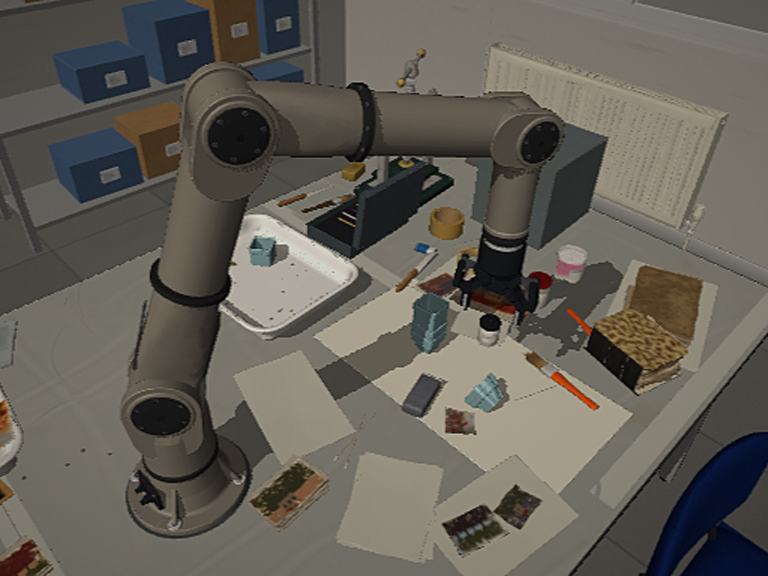

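View pics/b1_side.png

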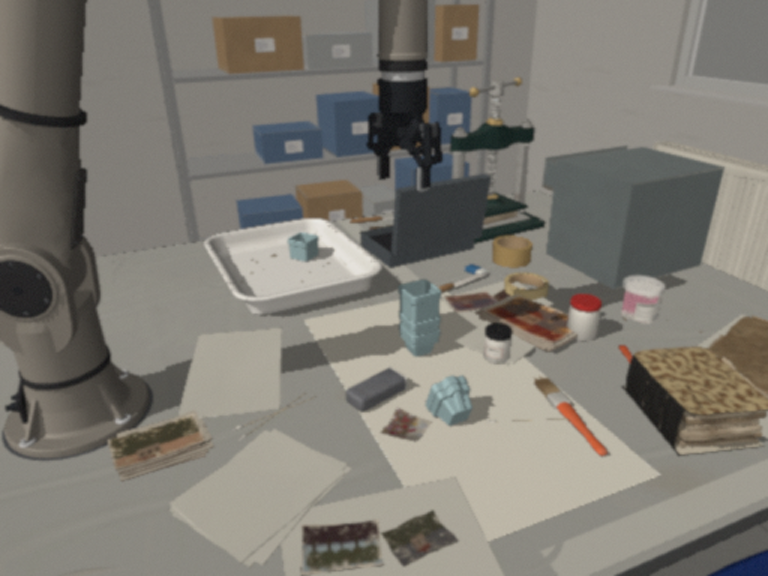

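```bash
cat > fit.py <<'E'
from h import *
from scipy.optimize import minimize
def L(n):
    d=np.load(f'pics/{n}.npz'); return d['im'],(d['K'],d['E'],None)
def box(w0,w1,z0,z1):
    return np.array([[sx*w/2,sy*w/2,z] for w,z in((w0,z0),(w1,z1)) for sx in(-1,1) for sy in(-1,1)])/1000
# frames: origin at foot centre
SP=np.array([[0,-13,52],[0,13,52],[38,-9,52],[38,9,52],[36,-9,40],[36,9,40],[0,-13,38],[0,13,38]])/1000.
SH=np.array([[0,-11,38],[0,11,38],[35,-8,38],[35,8,38],[32,-8,26],[32,8,26],[0,-9,26],[0,9,26]])/1000.
RB=np.array([[0,-9,26],[0,9,26],[28,-7,26],[28,7,26],[18,-5,1],[18,5,1]])/1000.
DISH=[box(36,47,0,26),box(56,56,26,38),box(60,60,38,52),SP,SH,RB]
POT=[box(56,56,0,38),box(60,60,38,52)]
def tf(parts,Rm,t): return [p@Rm.T+t for p in parts]
def mask(im):
    hsv=cv2.cvtColor(im,cv2.COLOR_RGB2HSV)
    m=cv2.inRange(hsv,(82,28,25),(105,255,255))
    return m
def render(parts,C,shape,s=4):
    m=np.zeros((shape[0]*s,shape[1]*s),np.uint8)
    for p in parts:
        uv=(proj(p,C)+0.5)*s-0.5
        h=cv2.convexHull((uv*16).astype(np.int32))
        cv2.fillConvexPoly(m,h,255,shift=4)
    return cv2.resize(m,(shape[1],shape[0]),interpolation=cv2.INTER_AREA)
def cost(parts,views):
    c=0
    for m,C,(x0,y0,x1,y1) in views:
        K=C[0].copy();K[0,2]-=x0;K[1,2]-=y0
        r=render(parts,(K,C[1],None),(y1-y0,x1-x0)).astype(float)/255
        mm=m[y0:y1,x0:x1].astype(float)/255
        c+=((r-mm)**2).sum()/mm.sum()
    return c
def view(n,roi):
    im,C=L(n); m=mask(im)
    return m,C,roi
def overlay(n,parts,name,roi,s=4):
    im,C=L(n); x0,y0,x1,y1=roi
    o=cv2.resize(im[y0:y1,x0:x1],None,fx=s,fy=s,interpolation=cv2.INTER_CUBIC)
    for i,p in enumerate(parts):
        uv=(proj(p,C)+.5-[x0,y0])*s-.5
        h=cv2.convexHull(uv.astype(np.int32)); cv2.polylines(o,[h],True,[(255,0,0),(255,255,0),(0,255,0),(255,0,255),(255,128,0),(255,255,255)][i%6],1)
    cv2.imwrite('pics/'+name+'.png',o[:,:,::-1])
E
cat > fit1.py <<'E'
from fit import *
V=[view('b1_wrist',(215,95,310,185)),view('b1_scene',(262,185,312,245)),view('b1_side',(255,175,305,245))]
V2=V+[view('b0_wrist',(0,0,150,90))]
for i,n in enumerate(['b1_wrist','b1_scene','b1_side']):
    x0,y0,x1,y1=V[i][2]; save(np.dstack([V[i][0][y0:y1,x0:x1]]*3),'m_'+n,4)
def Rz(a): return R.from_euler('z',a,degrees=True).as_matrix()
def build(q):
    x,y,a,dx,dy,b=q; 
    P=tf(DISH,Rz(a),[x,y,.002])+tf(DISH,Rz(a),[x,y,.028])+tf(POT,Rz(b),[x+dx/1e0,y+dy,.080])
    return P
def run(V,q0):
    sc=np.array([.005,.005,8,.003,.003,8])
    f=lambda u:cost(build(q0+u*sc),V)
    best=None
    for k in range(3):
        u0=np.zeros(6) if best is None else best.x
        best=minimize(f,u0,method='Nelder-Mead',options=dict(initial_simplex=np.vstack([u0]+[u0+np.eye(6)[i]*(1 if k==0 else .4) for i in range(6)]),maxiter=400,xatol=.005,fatol=1e-5))
    return q0+best.x*sc,best.fun
for a0 in (0,10,):
    q,f=run(V,np.array([.575,-.055,a0,0,0,a0])); print(np.round(q,4),f)
    for v in V2: print(round(cost(build(q),[v]),4),end=' ')
    print()
for v in V2[:1]+V2[3:]:
    q1,f=run([v],q); print('single',np.round(q1,4),f)
overlay('b1_wrist',build(q),'o1',(215,95,310,185),6)
overlay('b1_side',build(q),'o2',(255,175,305,245),8)
overlay('b1_scene',build(q),'o3',(262,185,312,245),8)
overlay('b0_wrist',build(q),'o4',(0,0,150,90),5)
E
time python3 fit1.py
```

```text
[ 5.7500e-01 -5.6900e-02  5.8340e-01  1.0000e-04 -1.4000e-03  2.5541e+00] 0.4518997140836414
0.1243 0.1374 0.1902 0.0757 
[ 5.75700e-01 -5.84000e-02  1.45301e+01 -4.00000e-04  6.00000e-04
  5.65860e+00] 0.4879012915356562
0.143 0.111 0.2339 0.1116 
single [ 5.7260e-01 -6.0800e-02  7.8519e+00  3.0000e-03  2.7000e-03  4.6077e+00] 0.11091801017617724
single [ 5.7410e-01 -5.5200e-02  5.0068e+00  1.1000e-03 -5.3000e-03  4.2306e+00] 0.04483507471539032
real	0m7.444s
user	0m7.345s
sys	0m0.444s
```

```bash
cd pics
python3 - <<'E'
import cv2,numpy as np
ims=[cv2.imread(f) for f in ['o1.png','m_b1_wrist.png','o4.png','o2.png','o3.png']]
H=290
ims=[cv2.resize(i,(int(i.shape[1]*H/i.shape[0]),H)) for i in ims]
a=np.hstack(ims[:2]);b=np.hstack(ims[3:]);
print(a.shape,b.shape)
W=max(a.shape[1],b.shape[1])
p=lambda i:np.hstack([i,np.zeros((H,W-i.shape[1],3),np.uint8)])
cv2.imwrite('oo1.png',np.vstack([p(a),p(b)]))
E
```

```text
(290, 612, 3) (290, 448, 3)
```

View pics/oo1.png

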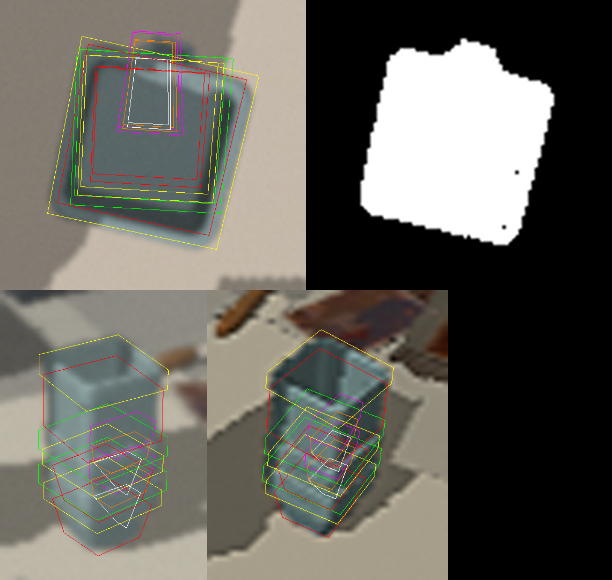

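View pics/o4.png

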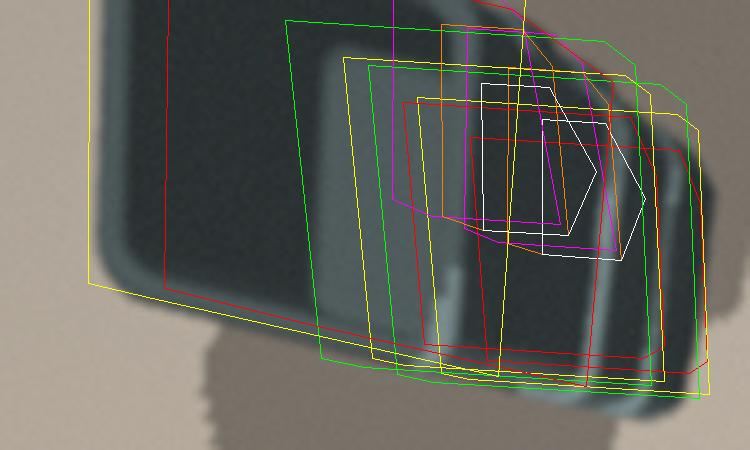

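```bash
python3 - <<'E'
s=open('fit.py').read()
s=s.replace("""    return np.array([[sx*w/2,sy*w/2,z] for w,z in((w0,z0),(w1,z1)) for sx in(-1,1) for sy in(-1,1)])/1000
""","""    o=[]
    for w,z in((w0,z0),(w1,z1)):
        r=RC*w/60; c=w/2-r
        for sx in(-1,1):
            for sy in(-1,1):
                for t in(0,30,60,90): o.append([sx*(c+r*np.cos(np.radians(t))),sy*(c+r*np.sin(np.radians(t))),z])
    return np.array(o)/1000
""").replace("def box","RC=7\ndef box")
open('fit.py','w').write(s)
E
python3 fit1.py
cat > mont.py <<'E'
import cv2,numpy as np,sys
out=sys.argv[1]; H=290
ims=[cv2.imread(f'pics/{f}.png') for f in sys.argv[2:]]
ims=[cv2.resize(i,(int(i.shape[1]*H/i.shape[0]),H)) for i in ims]
rows=[];cur=[];w=0
for i in ims:
    if w+i.shape[1]>800: rows.append(np.hstack(cur));cur=[];w=0
    cur.append(i);w+=i.shape[1]
rows.append(np.hstack(cur));W=max(r.shape[1] for r in rows)
cv2.imwrite(f'pics/{out}.png',np.vstack([np.hstack([r,np.zeros((H,W-r.shape[1],3),np.uint8)]) for r in rows]))
E
python3 mont.py oo2 o1 o4 o2 o3
```

```text
[ 5.7450e-01 -5.6800e-02 -3.5100e-01  2.0000e-04 -1.6000e-03  2.0812e+00] 0.31899443549507533
0.1089 0.0818 0.1283 0.0621 
[ 5.7550e-01 -5.7400e-02  5.2107e+00 -2.0000e-04 -1.0000e-03  5.3708e+00] 0.3275195832722475
0.112 0.0701 0.1453 0.0656 
single [ 5.7250e-01 -6.0100e-02  6.8003e+00  2.5000e-03  2.1000e-03  3.3621e+00] 0.09692191083372372
single [ 5.7400e-01 -5.5600e-02  4.5502e+00  1.1000e-03 -4.9000e-03  4.2101e+00] 0.028328482678520103
```

View pics/oo2.png

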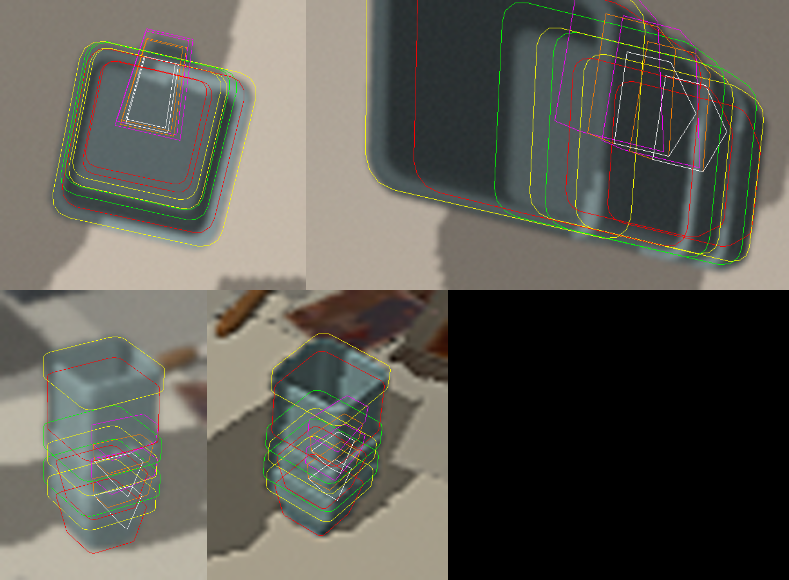

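Run:
```python
from fit import *
D=L('b1_side')[1]
print(onplane(np.array([[207,240],[262,308],[381,268],[345,222]])/1.5,D,.05))
print(onplane(np.array([[268,333],[357,270],[272,214]])/1.5,L('b1_scene')[1],.05))
print(onplane([200.5,164],D,.032))
b=[.574,-.058]
robot.move_to([*b,.20],[180,0,4.5])
robot.line_to([*b,.121],velocity=.12)
f0=robot.current_contact_force()
im,C=grab('wrist'); save(im,'c_wrist',1); im,C=grab('side'); save(im,'c_side',1.2)
fingers.gripper_to(0.0,40)
print(robot.current_time_s(),robot.current_finger_gap(),robot.current_contact_force(),f0,robot.current_tool_pos(),robot.current_eef_rot())
im,C=grab('wrist'); save(im,'c2_wrist',1.5)
for n in ['scene','side']:
    im,C=grab(n); save(im,'c2_'+n)
```

```text
[[0.27894945 0.55860777 0.05      ]
 [0.32916913 0.13795002 0.05      ]
 [0.61464038 0.21733288 0.05      ]
 [0.64134101 0.53796074 0.05      ]]
[[0.31135265 0.17338941 0.05      ]
 [0.60883036 0.20888211 0.05      ]
 [0.60954677 0.5557099  0.05      ]]
[[0.49576507 0.46372746 0.032     ]]
5.6083 0.6926303732907425 [-0.55611792  0.17972456  3.08846759] [ 0.4166714   0.08811521 -0.00368496] [ 0.57474899 -0.05820954  0.12189727] [ 1.79959035e+02 -1.08980649e-01  4.50353372e+00]
```

View pics/c2_wrist.png

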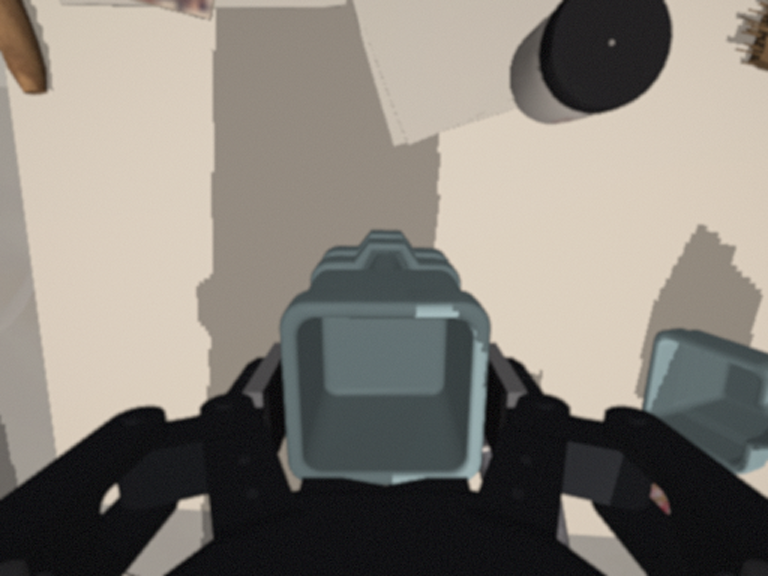

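View pics/c2_side.png

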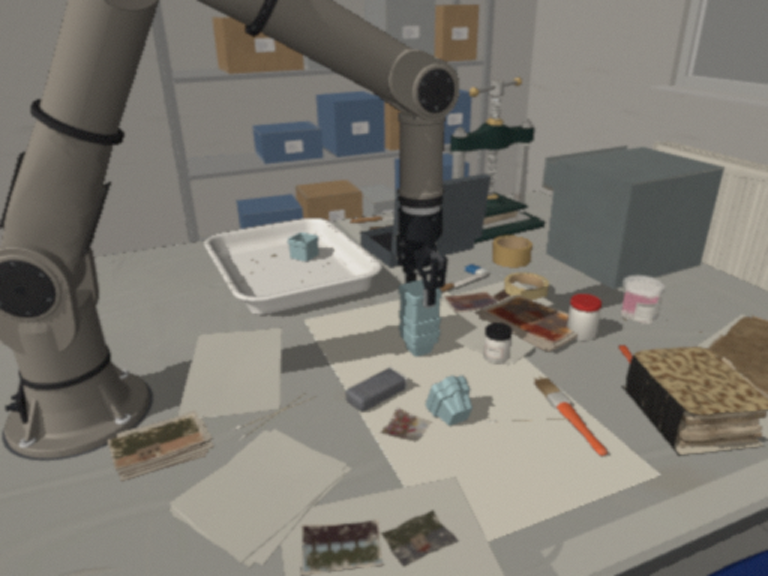

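```bash
python3 - <<'E'
from fit import *
robot.line_to([.5747,-.0582,.16],velocity=.08)
robot.line_to([.5747,-.0582,.24],velocity=.2)
im,C=grab('wrist'); save(im,'d_wrist',1)
robot.move_to([.47,.262,.20],[180,0,4.5])
im,C=grab('wrist'); save(im,'d2_wrist',1.2)
im,C=grab('side'); save(im,'d2_side',1.2)
print(robot.current_time_s(),robot.current_finger_gap(),robot.current_tool_pos())
robot.line_to([.47,.262,.062],velocity=.12)
print(robot.line_to([.47,.262,.040],velocity=.03,f_stop=3),robot.current_tool_pos(),robot.current_time_s())
E
python3 mont.py dd d2_wrist d2_side
```

```text
8.3833 0.6956090363713251 [0.47144871 0.25993788 0.19989382]
True [0.47006318 0.26221401 0.04828142] 10.2
```

View pics/dd.png

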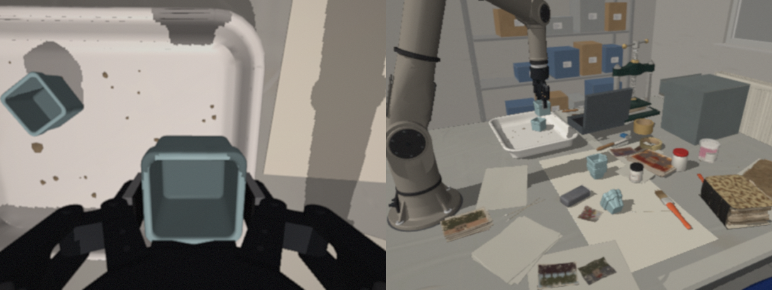

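Run:
```python
from fit import *
fingers.gripper_to(1.0)
robot.line_to([.47,.262,.20],velocity=.2)
im,C=grab('side'); save(im,'e_side',1.5)
for i,(p,yaw) in enumerate([([0.575,-0.058,0.20],4.5),([0.53,-0.25,0.19],18)]):
    robot.move_to(p,[180,0,yaw]); robot.pause(.1); print(robot.current_time_s(),robot.current_tool_pos(),robot.current_eef_rot())
    for n in ['wrist','scene','side']:
        im,C=grab(n); save(im,f'e{i}_'+n); np.savez(f'pics/e{i}_'+n,im=im,K=C[0],E=C[1])
```

```text
12.9167 [ 0.57501766 -0.05510078  0.20007439] [-1.79917571e+02 -1.10510217e-02  4.74535620e+00]
13.975 [ 0.5315447  -0.24639407  0.19033769] [-1.79917713e+02 -1.09522878e-01  1.82848659e+01]
```

View pics/e0_wrist.png

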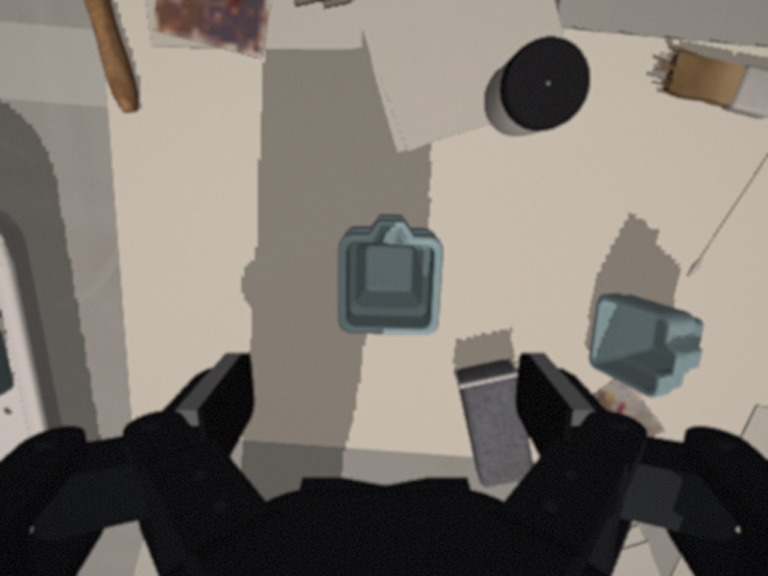

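View pics/e1_wrist.png

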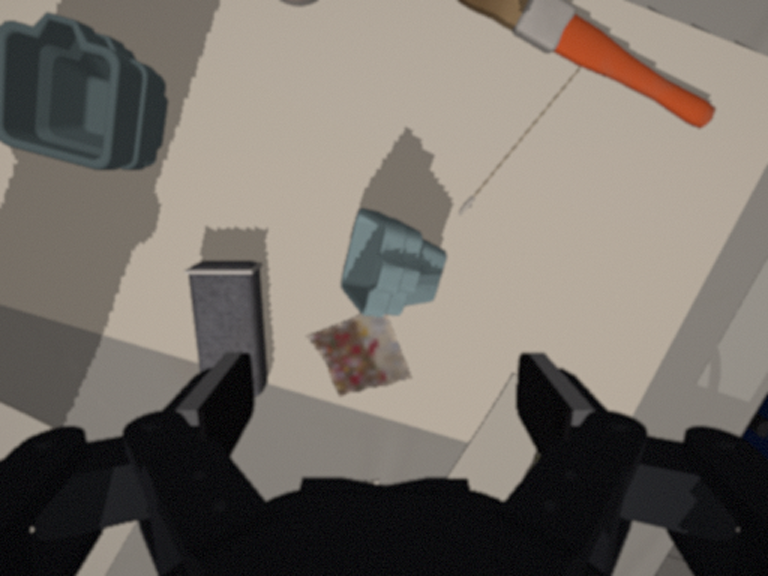

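View pics/e0_side.png

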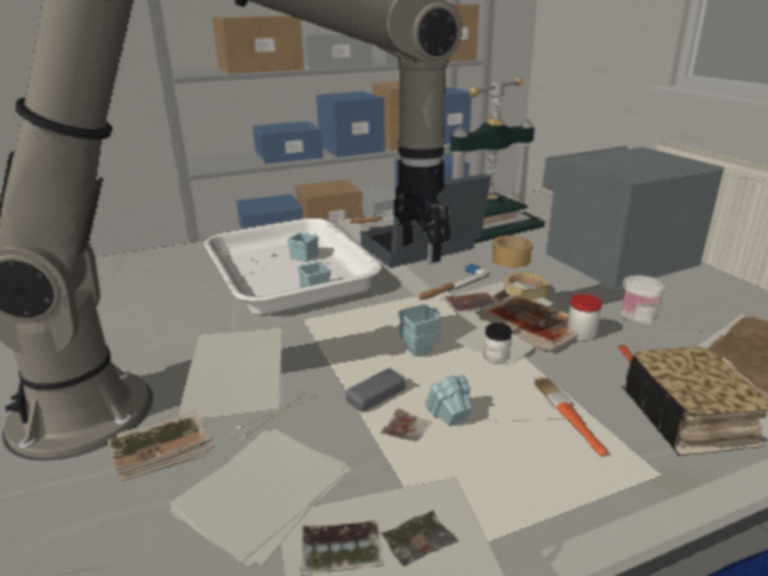

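```bash
cat > fit2.py <<'E'
from fit import *
def Rz(a): return R.from_euler('z',a,degrees=True).as_matrix()
def stackp(q): return tf(DISH,Rz(q[2]),[q[0],q[1],.002])+tf(DISH,Rz(q[2]),[q[0],q[1],.028])
s21,c21=np.sin(np.radians(21)),np.cos(np.radians(21))
def RD(phi):
    h=np.array([np.cos(np.radians(phi)),np.sin(np.radians(phi)),0]);u=np.array([0,0,1.])
    z=c21*h+s21*u;x=-s21*h+c21*u;return np.c_[x,np.cross(z,x),z]
def dishp(q): # q: xy of dish_c projected
    Rm=RD(q[2]); o=np.array([q[0],q[1],.0188])-Rm[:,2]*.026*np.array([1,1,0]); return tf(DISH,Rm,o)
def run(build,V,q0):
    q0=np.array(q0,float);sc=np.array([.005,.005,8]);f=lambda u:cost(build(q0+u*sc),V);u0=np.zeros(3)
    for k in range(3):
        b=minimize(f,u0,method='Nelder-Mead',options=dict(initial_simplex=np.vstack([u0,u0+np.eye(3)*(1,.4,.2)[k]]),maxiter=300,xatol=.003,fatol=1e-5));u0=b.x
    return q0+u0*sc,b.fun
if __name__=='__main__':
    SR={'e0_wrist':(210,130,310,230),'e1_wrist':(0,0,125,125),'e0_side':(258,195,303,245),'e1_scene':(262,185,312,245)}
    DR={'e1_wrist':(215,125,310,220),'e0_wrist':(380,180,485,275),'e0_side':(275,240,325,290),'b1_scene':(300,240,345,285),'b0_wrist':(225,95,305,175)}
    for nm,build,ROI,q0 in(('stack',stackp,SR,[.575,-.058,4.5]),('dish',dishp,DR,[.537,-.25,110])):
        for n,r in ROI.items():
            q,f=run(build,[view(n,r)],q0);print(nm,n,np.round(q[:2],4),round(q[2],1),round(f,3))
        q,f=run(build,[view(n,r) for n,r in ROI.items()],q0);print(nm,'all',np.round(q[:2],4),round(q[2],1),round(f,3))
        for n,r in ROI.items(): overlay(n,build(q),f'o_{nm}_{n}',r,6)
E
python3 fit2.py; python3 mont.py oo3 o_stack_e0_wrist o_stack_e1_wrist o_dish_e1_wrist o_dish_e0_wrist;python3 mont.py oo4 o_stack_e0_side o_stack_e1_scene o_dish_e0_side o_dish_b1_scene
```

```text
stack e0_wrist [ 0.5749 -0.0582] 3.2 0.098
stack e1_wrist [ 0.5741 -0.0564] 3.9 0.059
stack e0_side [ 0.575  -0.0556] -17.6 0.131
stack e1_scene [ 0.575  -0.0592] 11.5 0.066
stack all [ 0.5742 -0.057 ] 1.5 0.444
dish e1_wrist [ 0.5375 -0.2524] 98.3 0.123
dish e0_wrist [ 0.5354 -0.2529] 89.5 0.115
dish e0_side [ 0.5402 -0.2487] 109.6 0.155
dish b1_scene [ 0.5369 -0.2533] 95.8 0.044
dish b0_wrist [ 0.5366 -0.2517] 97.6 0.141
dish all [ 0.5373 -0.2526] 97.1 0.631
```

View pics/oo3.png

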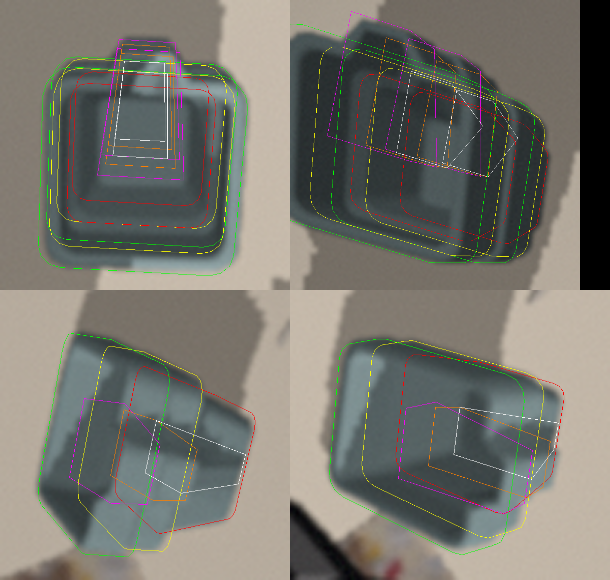

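View pics/oo4.png

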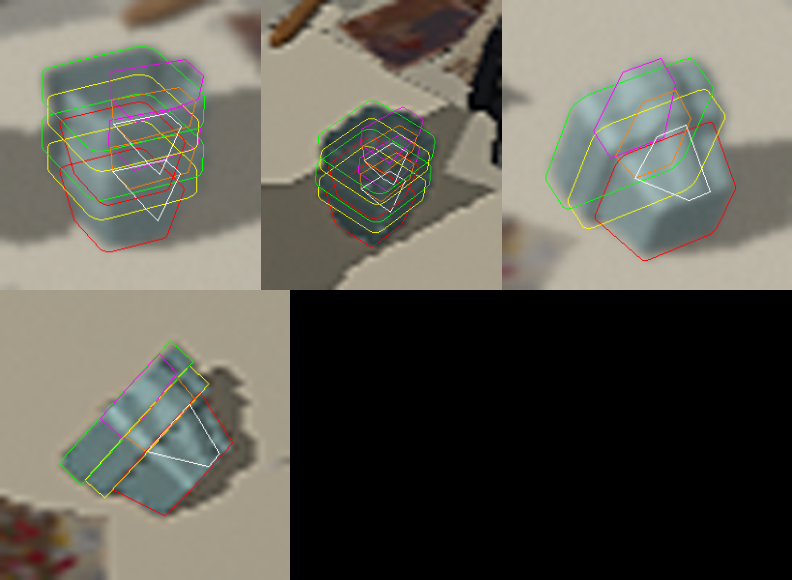

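```bash
python3 - <<'E'
from fit import *
for n,(x0,y0,x1,y1) in {'e1_wrist':(215,125,310,220),'e0_wrist':(380,180,485,275),'e0_side':(275,240,325,290),'b1_scene':(300,240,345,285)}.items():
    save(L(n)[0][y0:y1,x0:x1],'z_'+n,290/(y1-y0))
E
python3 mont.py oo5 z_e1_wrist z_e0_wrist z_e0_side z_b1_scene
```

```text
(no output)
```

View pics/oo5.png

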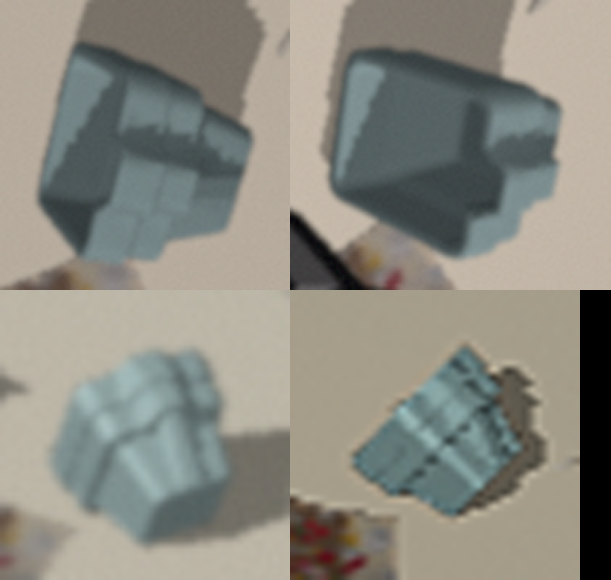

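Run:
```python
from fit2 import *
C=L('e1_wrist')[1]
print('weight top',onplane(np.array([[188,270],[262,266],[270,383],[200,385]])/1.5,C,.027).round(3).tolist())
C0=L('b1_wrist')[1]
print('weight b1',onplane(np.array([[420,294],[463,294],[461,384],[419,383]])/1.5,C0,.027).round(3).tolist())
print('brush',onplane(np.array([[470,5],[705,115]])/1.5,C,.01).round(3).tolist())
phi=97.5
Rm=RD(phi); c=np.array([.537,-.2525,.0188+.026*s21]); rim=c+.019*Rm[:,2]; print('rim',rim,'tip',c+Rm@[.038,0,.026])
h=np.array([np.cos(np.radians(phi)),np.sin(np.radians(phi)),0]);up=np.array([0,0,1.])
def ori(t,sg): # tool tilt t toward +h
    z=-up*np.cos(np.radians(t))+h*np.sin(np.radians(t)); y=Rm[:,1]*sg; x=np.cross(y,z)
    return R.from_matrix(np.c_[x,y,z]).as_euler('xyz',degrees=True)
print(robot.current_joint_positions())
for sg in(1,-1):
  for t in(-69,-60,-50,-40,-35,-30,-20,0,9,19,29,34,39,49):
    p=rim if t<=0 else np.array([rim[0],rim[1],.047])
    try: q=robot.inverse_kinematics(p,ori(t,sg))
    except Exception as e: q=None
    print(sg,t,None if q is None else np.round(q).tolist())
```

```text
weight top [[0.489, -0.121, 0.027], [0.507, -0.168, 0.027], [0.425, -0.194, 0.027], [0.408, -0.147, 0.027]]
weight b1 [[0.495, -0.116, 0.027], [0.509, -0.158, 0.027], [0.413, -0.191, 0.027], [0.401, -0.148, 0.027]]
brush [[0.702, -0.245, 0.01], [0.691, -0.414, 0.01]]
rim [ 0.53468472 -0.23491372  0.03492656] tip [ 0.53560923 -0.24193605  0.07291119]
[ 35.90569894  25.23817828 -17.81665878  85.48265938   7.89989933
  70.49527397 -54.73255938]
1 -69 [-7.0, 50.0, -6.0, 111.0, 81.0, 76.0, -70.0]
1 -60 [-2.0, 44.0, -9.0, 112.0, 79.0, 69.0, -64.0]
1 -50 [4.0, 39.0, -12.0, 112.0, 74.0, 61.0, -55.0]
1 -40 [12.0, 35.0, -16.0, 110.0, 67.0, 55.0, -44.0]
1 -35 [16.0, 34.0, -18.0, 109.0, 62.0, 52.0, -37.0]
1 -30 [20.0, 33.0, -20.0, 108.0, 56.0, 50.0, -30.0]
1 -20 [28.0, 32.0, -23.0, 104.0, 44.0, 48.0, -14.0]
1 0 [44.0, 37.0, -31.0, 95.0, 22.0, 54.0, 12.0]
1 9 [48.0, 40.0, -33.0, 89.0, 15.0, 61.0, 20.0]
1 19 [52.0, 45.0, -35.0, 83.0, 8.0, 68.0, 27.0]
1 29 [54.0, 51.0, -35.0, 77.0, 3.0, 75.0, 32.0]
1 34 [55.0, 54.0, -36.0, 74.0, 1.0, 79.0, 34.0]
1 39 [56.0, 57.0, -36.0, 70.0, -1.0, 83.0, 36.0]
1 49 [57.0, 64.0, -37.0, 63.0, -5.0, 92.0, 37.0]
-1 -69 [4.0, 52.0, -20.0, 110.0, 87.0, 86.0, 109.0]
-1 -60 [14.0, 49.0, -31.0, 111.0, 87.0, 83.0, 115.0]
-1 -50 [32.0, 52.0, -52.0, 111.0, 90.0, 88.0, 122.0]
-1 -40 [-44.0, 54.0, 64.0, 112.0, -15.0, 29.0, -157.0]
-1 -35 [-42.0, 51.0, 64.0, 111.0, -21.0, 31.0, -149.0]
-1 -30 [-39.0, 49.0, 64.0, 110.0, -26.0, 35.0, -141.0]
-1 -20 [-32.0, 47.0, 64.0, 107.0, -36.0, 43.0, -128.0]
-1 0 [20.0, 33.0, 3.0, 96.0, -2.0, 51.0, -149.0]
-1 9 [26.0, 35.0, 1.0, 90.0, -9.0, 60.0, -141.0]
-1 19 [31.0, 40.0, -0.0, 84.0, -16.0, 68.0, -134.0]
-1 29 [35.0, 46.0, -1.0, 78.0, -21.0, 78.0, -130.0]
-1 34 [37.0, 48.0, -1.0, 75.0, -23.0, 82.0, -128.0]
-1 39 [38.0, 52.0, -2.0, 71.0, -25.0, 87.0, -127.0]
-1 49 [41.0, 58.0, -2.0, 64.0, -30.0, 96.0, -126.0]
```

```bash
cat > up.py <<'E'
from fit2 import *
phi=97.5
Rm=RD(phi); c=np.array([.537,-.2525,.0188+.026*s21]); rim=c+.019*Rm[:,2]
h=np.array([np.cos(np.radians(phi)),np.sin(np.radians(phi)),0]);up=np.array([0,0,1.])
def mat(t):
    z=-up*np.cos(np.radians(t))+h*np.sin(np.radians(t)); y=Rm[:,1]; return np.c_[np.cross(y,z),y,z]
def ori(t): return R.from_matrix(mat(t)).as_euler('xyz',degrees=True)
E
python3 - <<'E'
from up import *
z=mat(-35)[:,2]; T=rim+.003*z
robot.move_to(T-.10*z,ori(-35)); print(robot.current_time_s())
robot.line_to(T,velocity=.1)
im,C=grab('side'); save(im,'f0_side'); im,C=grab('wrist'); save(im,'f0_wrist',1)
fingers.gripper_to(0.0,40)
print(robot.current_time_s(),robot.current_finger_gap(),robot.current_contact_force(),robot.current_tool_pos()-T)
for n in ['side','wrist','scene']:
    im,C=grab(n); save(im,'f1_'+n,1.5)
E
python3 - <<'E'
import cv2
im=cv2.imread('pics/f1_side.png')[230:480,330:620]; cv2.imwrite('pics/f1s.png',cv2.resize(im,None,fx=2,fy=2))
E
cd .;python3 mont.py ff f0_wrist f1_wrist f1s
```

```text
14.9167
16.525 0.6956276192804374 [-1.58187104  2.08954776  4.38872629] [0.00043176 0.00032899 0.00062131]
```

View pics/ff.png

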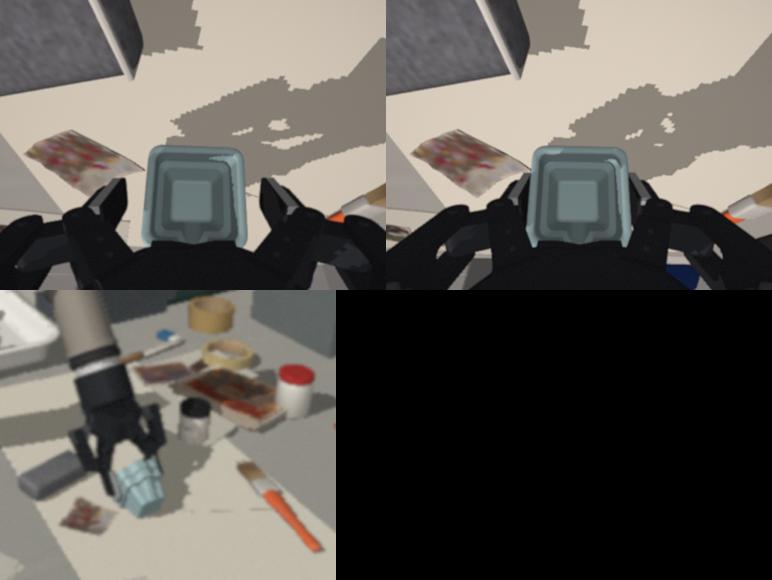

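```bash
python3 - <<'E'
from up import *
z=mat(-35)[:,2]; T=rim+.003*z
robot.line_to(T+[0,0,.03],velocity=.08)
zf=mat(34)[:,2]; P=np.array([.535,-.245,.047])+.003*zf
robot.line_to(P+[0,0,.035],ori(34),velocity=.025)
print(robot.current_time_s(),robot.current_finger_gap())
for n in ['side','wrist','scene']:
    im,C=grab(n); save(im,'g0_'+n,1.5)
robot.line_to(P+[0,0,.006],velocity=.1)
print(robot.line_to(P-[0,0,.008],velocity=.02,f_stop=3),robot.current_tool_pos()-P,robot.current_time_s(),robot.current_contact_force())
for n in ['side','wrist']:
    im,C=grab(n); save(im,'g1_'+n,1.5)
for k in (0,1):
    im=cv2.imread(f'pics/g{k}_side.png')[230:480,330:620]; cv2.imwrite(f'pics/g{k}s.png',cv2.resize(im,None,fx=2,fy=2))
E
python3 mont.py gg g0s g0_wrist g1s g1_wrist
```

```text
18.75 0.6908092510852111
True [ 0.00050768 -0.00012646  0.00141768] 19.75 [-0.51060135 -0.56228313  4.60631527]
```

View pics/gg.png

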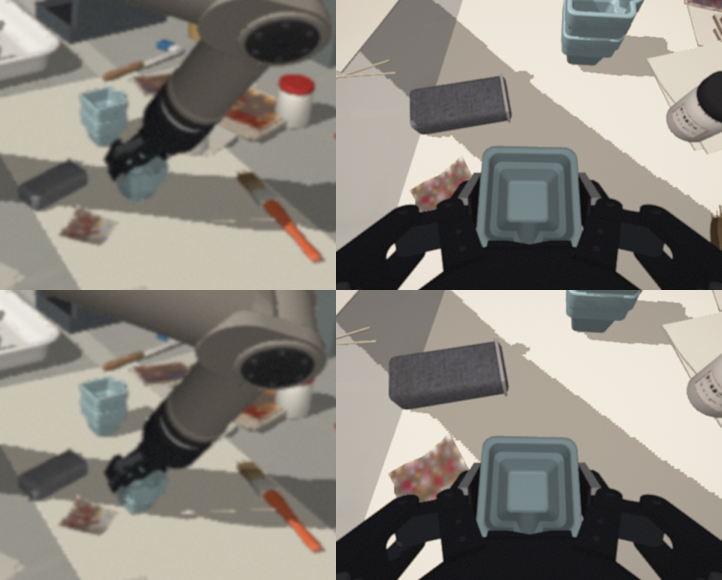

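Run:
```python
from up import *
zf=mat(34)[:,2]; 
fingers.gripper_to(1.0)
p=np.array(robot.current_tool_pos())
robot.line_to(p-.12*zf,velocity=.2)
# look position: tool x along +78? choose tool yaw giving spout grasp: yaw -82.5
print(robot.current_time_s(),robot.current_joint_positions())
for n in ['side','wrist','scene']:
    im,C=grab(n); save(im,'h_'+n,1.5); np.savez(f'pics/h_'+n,im=im,K=C[0],E=C[1])
for yaw in (-82.5,97.5): print(yaw,robot.inverse_kinematics([.535,-.245,.15],[180,0,yaw]))
for yaw in (4,-176): print(yaw,robot.inverse_kinematics([.5745,-.0575,.17],[180,0,yaw]))
```

```text
20.9833 [ 58.34941521  55.74719827 -42.65309294  56.88665806   5.847539
  96.52238931  31.80266478]
-82.5 [  25.444117     26.32808884   -3.52191587   88.61105408    1.72106807
   65.11375777 -150.93768492]
97.5 [ 49.13327357  31.42082148 -38.66955668  87.60245907  20.53406924
  68.22441417  14.39231259]
4 [ 21.70322359  26.1660541  -24.90243421  88.33505192  11.54801304
  68.05421853 -91.28313161]
-176 [ 41.93444379  36.1325149  -58.82314772  87.559148    31.60370831
  74.30122155  73.32156476]
```

View pics/h_side.png

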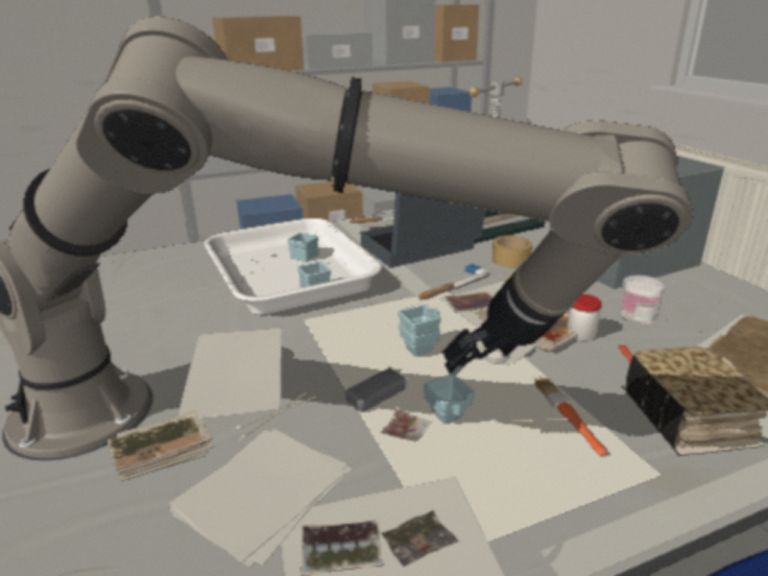

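View pics/h_wrist.png

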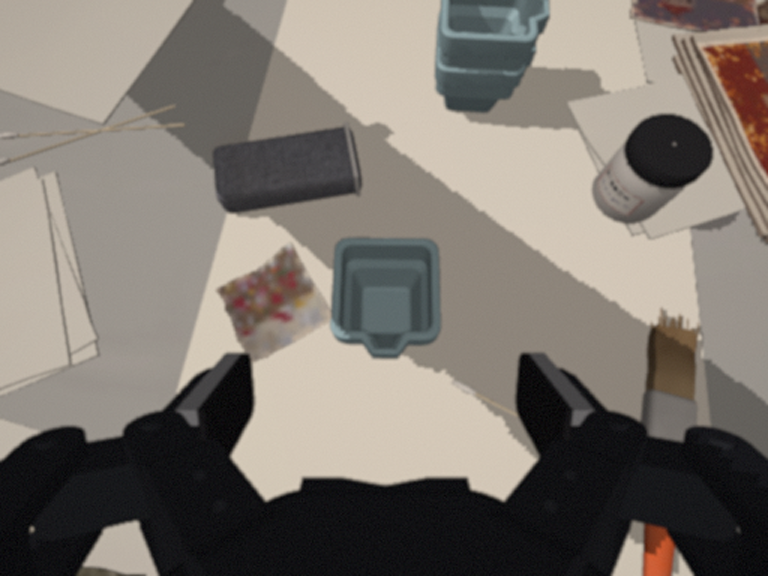

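```bash
cat > k.py <<'E'
from fit2 import *
def upr(q): return tf(DISH,Rz(q[2]),[q[0],q[1],.002])
def roi(parts,C,m=8):
    uv=np.vstack([proj(p,C) for p in parts]);a=np.floor(uv.min(0)-m).astype(int);b=np.ceil(uv.max(0)+m).astype(int)
    return max(a[0],0),max(a[1],0),min(b[0],512),min(b[1],384)
E
python3 - <<'E'
from k import *
robot.move_to([.535,-.245,.20],[180,0,-82.5])
robot.line_to([.535,-.245,.174],velocity=.1); robot.pause(.25)
print(robot.current_time_s(),robot.current_tool_pos(),robot.current_eef_rot())
im,C=grab('wrist'); save(im,'k_wrist'); np.savez('pics/k_wrist',im=im,K=C[0],E=C[1])
q0=[.535,-.247,-82.5]; r=roi(upr(q0),C)
q,f=run(upr,[view('k_wrist',r)],q0); print(q,f,r)
overlay('k_wrist',upr(q),'o_k',r,6)
E
python3 mont.py kk k_wrist o_k
```

```text
24.5 [ 0.53546916 -0.24518338  0.17475924] [-1.79927724e+02 -4.17413989e-02 -8.25014534e+01]
[  0.53235216  -0.24600457 -82.26429569] 0.0867568687929016 (np.int64(212), np.int64(137), np.int64(300), np.int64(230))
```

View pics/kk.png

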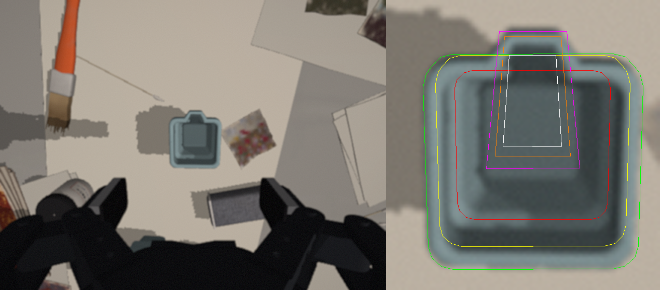

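Run:
```python
from k import *
robot.line_to([.535,-.245,.048],[180,0,-82.5],velocity=.12)
fingers.gripper_to(0.0,40); robot.pause(.1)
print(robot.current_time_s(),robot.current_finger_gap(),robot.current_tool_pos(),robot.current_contact_force())
im,C=grab('wrist'); save(im,'l0_wrist'); np.savez('pics/l0_wrist',im=im,K=C[0],E=C[1])
im,C=grab('side'); save(im,'l0_side')
robot.line_to([.535,-.245,.17],velocity=.15)
robot.move_to([.575,-.057,.17],[180,0,4])
robot.line_to([.575,-.057,.165],[180,0,4],velocity=.1); robot.pause(.25)
print(robot.current_time_s(),robot.current_finger_gap(),robot.current_tool_pos(),robot.current_eef_rot())
for n in ['side','wrist','scene']:
    im,C=grab(n); save(im,'l_'+n,1.5); np.savez(f'pics/l_'+n,im=im,K=C[0],E=C[1])
```

```text
26.2083 0.6921511925649241 [ 0.53574068 -0.24542087  0.04905888] [ 0.79928155 -0.43033326  4.3767861 ]
28.7583 0.6884178487926778 [ 0.57508832 -0.05716363  0.16512246] [ 1.79994384e+02 -1.55964340e-02  3.97609787e+00]
```

View pics/l_wrist.png

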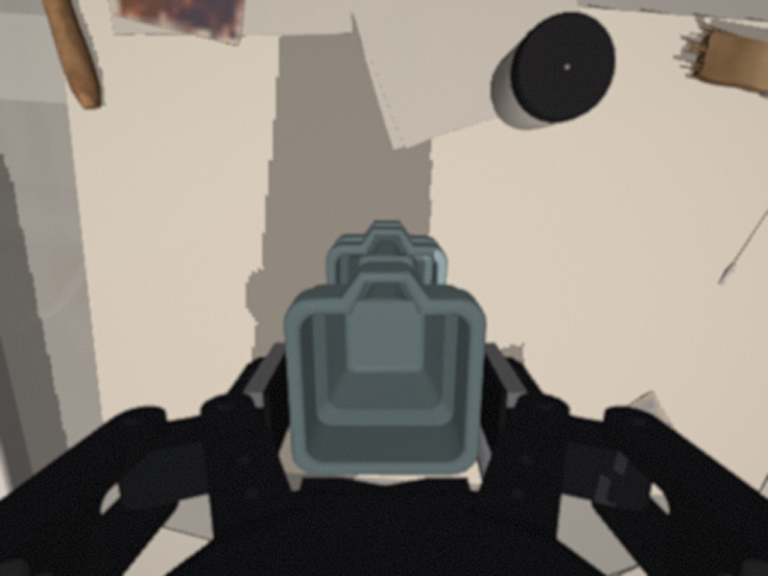

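View pics/l_side.png

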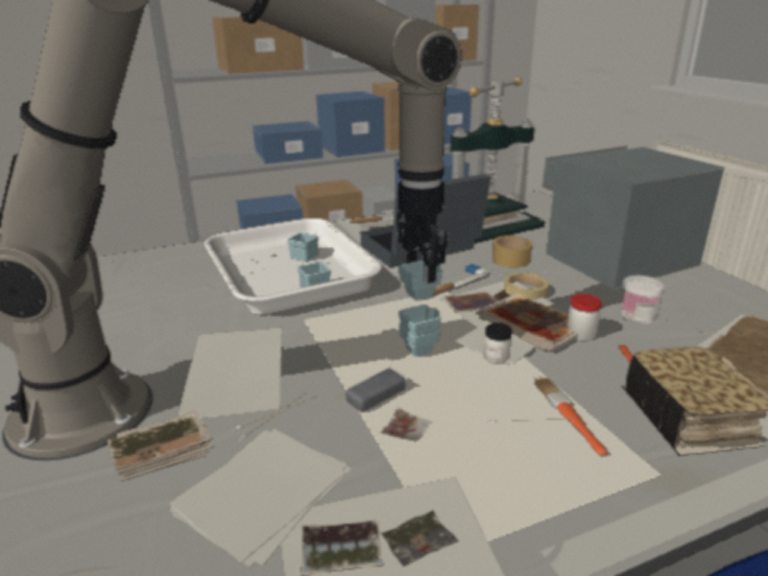

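View pics/l_scene.png

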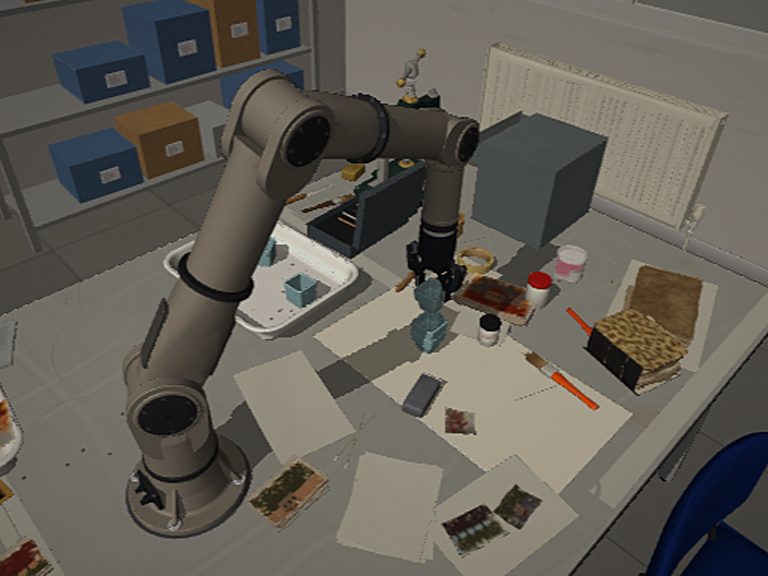

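```bash
cat > j.py <<'E'
from k import *
from scipy.optimize import minimize
im,C=L('l_wrist')
def b(q):
    return tf(DISH,Rz(q[2]),[q[0],q[1],.1181])+stackp(q[3:])
q0=np.array([.575,-.057,4,.5745,-.058,4]);sc=np.array([.003,.003,4]*2)
r=(180,130,330,325)
m=mask(im); save(np.dstack([m]*3)[130:325,180:330],'m_l',3)
V=[(m,C,r)]
f=lambda u:cost(b(q0+u*sc),V);u0=np.zeros(6)
for k in range(3):
    s=minimize(f,u0,method='Nelder-Mead',options=dict(initial_simplex=np.vstack([u0,u0+np.eye(6)*(1,.4,.2)[k]]),maxiter=500,xatol=.003,fatol=1e-6));u0=s.x
q=q0+u0*sc;print(q.round(4),s.fun)
overlay('l_wrist',b(q),'o_l',r,4)
E
python3 j.py; python3 mont.py ll o_l m_l
```

```text
[ 0.5763 -0.0571  4.3684  0.5727 -0.0578  2.5331] 0.0530120410718581
```

View pics/o_l.png

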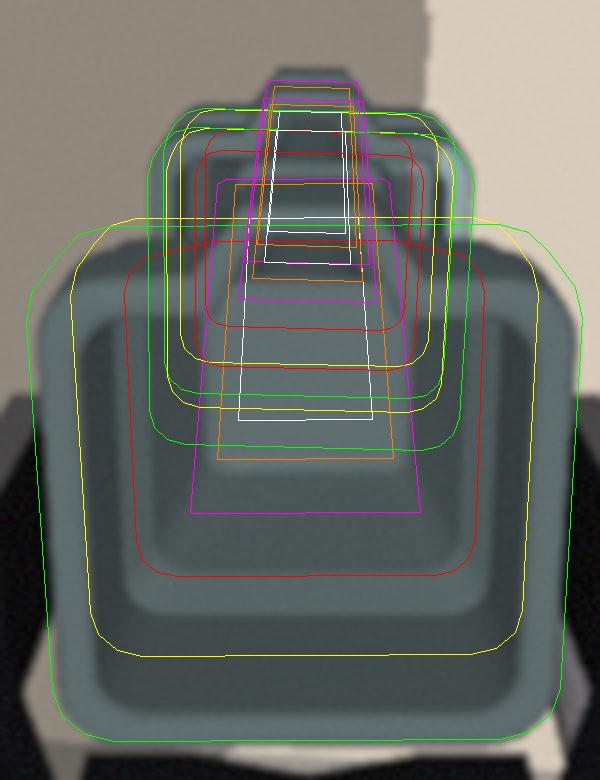

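View pics/ll.png

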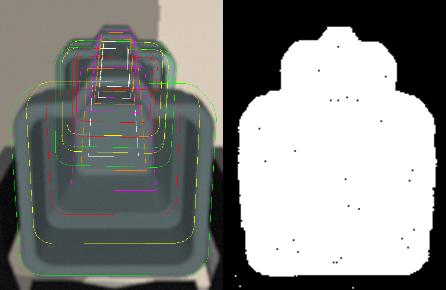

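```bash
cat > j2.py <<'E'
from k import *
im,C=L('l_wrist')
def b(q): 
    st=[p+[0,0,q[6]] for p in stackp(q[3:6])]
    return tf(DISH,Rz(q[2]),[q[0],q[1],.1181+q[6]])+st
q0=np.array([.575,-.057,4,.5745,-.058,4,0]);sc=np.array([.003,.003,4]*2+[.004])
r=(180,130,330,325); V=[(mask(im),C,r)]
f=lambda u:cost(b(q0+u*sc),V);u0=np.zeros(7)
for k in range(4):
    s=minimize(f,u0,method='Nelder-Mead',options=dict(initial_simplex=np.vstack([u0,u0+np.eye(7)*(1,.5,.3,.2)[k]]),maxiter=700,xatol=.003,fatol=1e-6));u0=s.x
q=q0+u0*sc;print('l',q.round(4),s.fun)
overlay('l_wrist',b(q),'o_l',r,4)
# in-hand at table and e0,k with free z
for n,bd,q0,r in [('l0_wrist',lambda q:[p+[0,0,q[3]] for p in upr(q)],[.5355,-.2454,-82.5,0],(180,170,330,325)),
                  ('k_wrist',lambda q:[p+[0,0,q[3]] for p in upr(q)],[.5324,-.246,-82.5,0],(212,137,300,230)),
                  ('e0_wrist',lambda q:[p+[0,0,q[3]] for p in stackp(q)],[.575,-.058,4,0],(210,130,310,230))]:
    q0=np.array(q0);sc=np.array([.003,.003,4,.004]);im,C=L(n);V=[(mask(im),C,r)];f=lambda u:cost(bd(q0+u*sc),V);u0=np.zeros(4)
    for k in range(3):
        s=minimize(f,u0,method='Nelder-Mead',options=dict(initial_simplex=np.vstack([u0,u0+np.eye(4)*(1,.5,.3)[k]]),maxiter=500,xatol=.003,fatol=1e-6));u0=s.x
    print(n,(q0+u0*sc).round(4),s.fun); overlay(n,bd(q0+u0*sc),'o_j_'+n,r,4)
E
python3 j2.py; python3 mont.py ll o_l o_j_l0_wrist o_j_k_wrist o_j_e0_wrist
```

```text
l [ 0.5721 -0.0574  4.2964  0.572  -0.0579  3.0117 -0.0055] 0.020622433818075155
l0_wrist [ 5.34400e-01 -2.44000e-01 -8.24174e+01 -5.00000e-03] 0.028346304634846112
k_wrist [ 5.32600e-01 -2.43100e-01 -8.30562e+01 -1.21000e-02] 0.017085781181827218
e0_wrist [ 0.5713 -0.0584  3.173  -0.0137] 0.010360754910803453
```

View pics/ll.png

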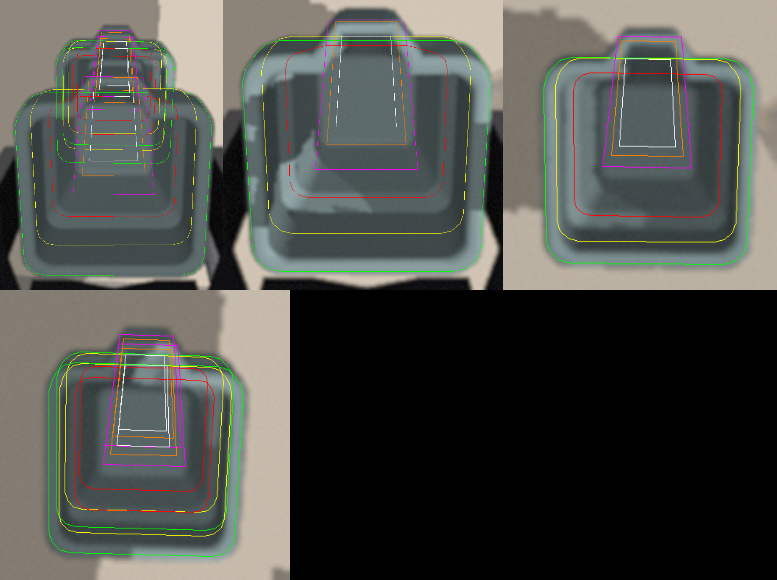

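View pics/o_l.png

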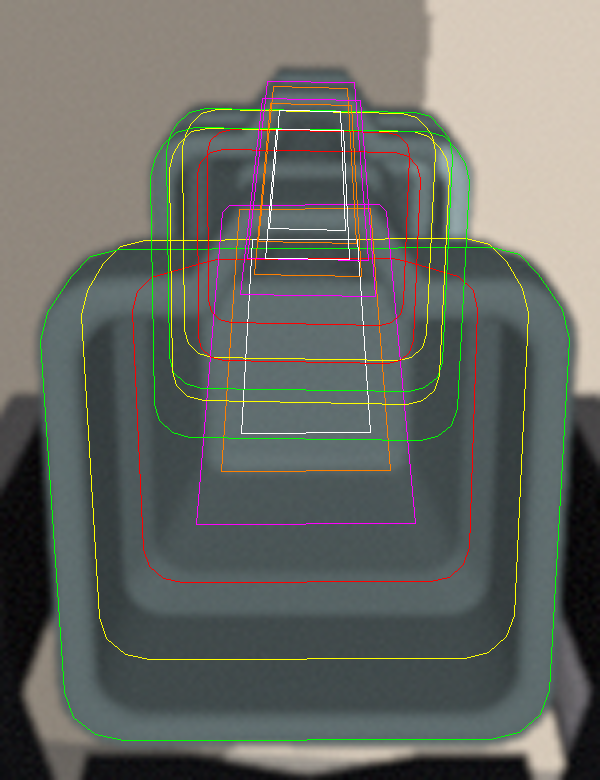

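```bash
python3 - <<'E'
from k import *
o=[180,0,3.0]; X=[.5739,-.0577]
robot.line_to([*X,.150],o,velocity=.05)
robot.line_to([*X,.128],velocity=.08); robot.pause(.1)
print(robot.current_tool_pos(),robot.current_eef_rot(),robot.current_contact_force())
im,C=grab('wrist'); save(im,'n0_wrist')
st=robot.line_to([*X,.106],velocity=.025,f_stop=3)
print(st,robot.current_tool_pos(),robot.current_contact_force(),robot.current_time_s())
if not st:
    st=robot.line_to([*X,.0995],velocity=.015,f_stop=3)
    print(st,robot.current_tool_pos(),robot.current_contact_force(),robot.current_time_s())
for n in ['side','wrist','scene']:
    im,C=grab(n); save(im,'n1_'+n,1.5)
for n,(a,b,c,d) in dict(side=(250,390,370,480),scene=(260,380,380,480)).items():
    im=cv2.imread(f'pics/n1_{n}.png')[a:b,c:d]; cv2.imwrite(f'pics/n1c_{n}.png',cv2.resize(im,None,fx=3,fy=3,interpolation=cv2.INTER_CUBIC))
E
python3 mont.py nn n0_wrist n1_wrist n1c_side n1c_scene
```

```text
[ 0.57425886 -0.05763937  0.12834978] [-1.79998717e+02 -4.47658343e-02  3.00296164e+00] [ 0.46195151 -0.19765942 -0.86315148]
False [ 0.57407903 -0.05770003  0.10620809] [ 0.32386869 -0.18113009 -1.23082828] 30.9667
True [ 0.57409816 -0.05768356  0.10103324] [-0.23160281  0.41783344  4.80121852] 31.3583
```

View pics/nn.png

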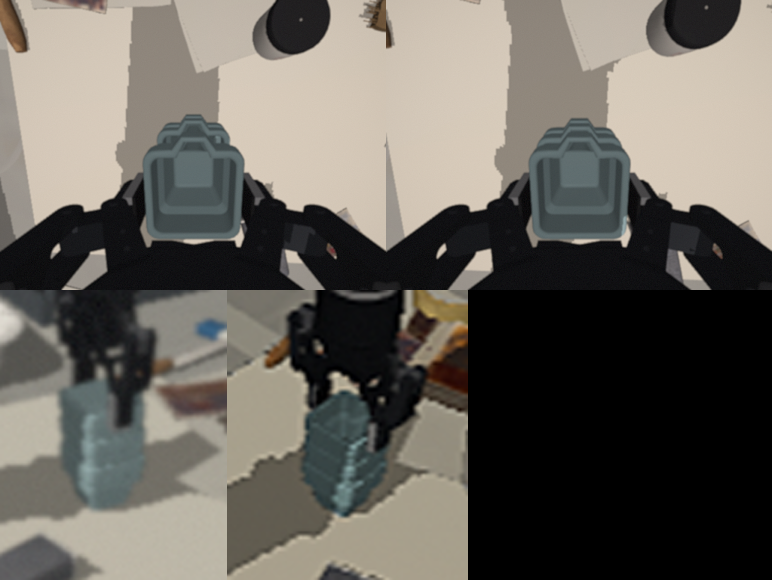

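```bash
python3 - <<'E'
from k import *
p=np.array(robot.current_tool_pos())
fingers.gripper_to(0.85); fingers.gripper_to(1.0)
robot.line_to([p[0],p[1],.226],[180,0,3.0],velocity=.15); robot.pause(.3)
for n in ['side','wrist']:
    im,C=grab(n); save(im,'p_'+n,1.5); np.savez(f'pics/p_'+n,im=im,K=C[0],E=C[1])
robot.move_to([.40,-.25,.30],[180,0,3]); robot.pause(.5)
for n in ['side','wrist','scene']:
    im,C=grab(n); save(im,'r_'+n,1.5); np.savez(f'pics/r_'+n,im=im,K=C[0],E=C[1])
print(robot.current_time_s())
for n,(a,b,c,d) in dict(side=(250,390,370,480),scene=(250,370,380,480)).items():
    im=cv2.imread(f'pics/r_{n}.png')[a:b,c:d]; cv2.imwrite(f'pics/rc_{n}.png',cv2.resize(im,None,fx=4,fy=4,interpolation=cv2.INTER_CUBIC))
E
python3 mont.py rr p_wrist r_wrist rc_side rc_scene
```

```text
35.1833
```

View pics/rr.png

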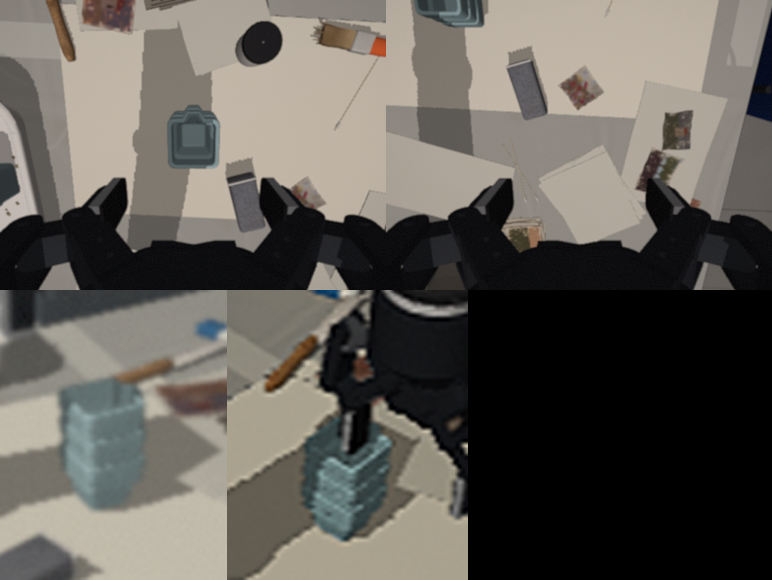

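View pics/r_side.png

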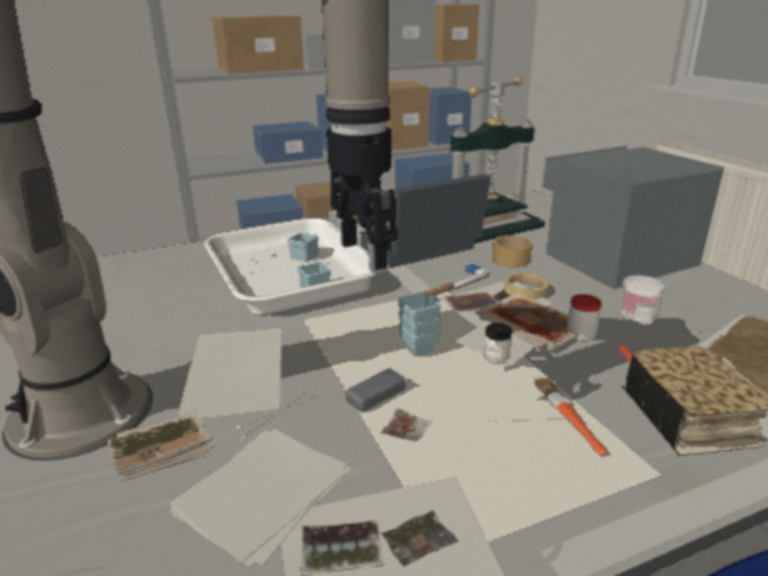

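View pics/p_wrist.png

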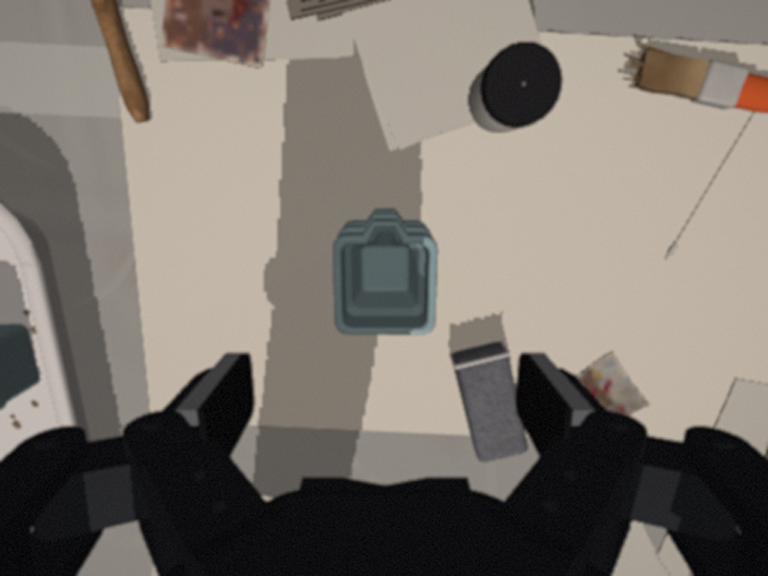

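Run:
```python
from h import *
workorder.close_job(); print(robot.current_time_s())
```

```text
the job is handed in; nothing more can be done
the job is handed in; nothing more can be done
```

The job is done and was handed in at about 35 s of the 61 s allowed; `close_job()` gives no verdict.

- **Straight-sided pot:** I lifted it off the stack and stood it upright in the free half of the white tray. It touched down at the expected height, and the side view shows it standing beside the other pot.
- **Lying dish:** I gripped it by the rim band with the tool tilted, turned it upright, set it on the blotter and let go. A wrist picture showed it standing upright.
- **Nesting:** I took it again by the rim from straight above, turned it so its spout matched the stack's, and lowered it in. Contact came at 0.1010 m tool height against 0.1011 m expected for fully home, with under 5 N of force.

**Last checks:** the side view shows three evenly spaced, level rim bands. The wrist view shows the spouts in line and the square rims square to each other. The side view shows the lead weight, jar and brush where they were, and the arm was clear of everything.

**Where measurements disagreed:**
- The wrist-camera fits came out about 5% too small in scale, so I placed the dish from its position relative to the stack rather than from absolute positions. Single-view estimates of the stack's turn from the fixed cameras were far off, so I used the wrist views, which gave about 3°.
- The dish touched the blotter about 1.4 mm higher than expected but settled flat when released.
- In the last scene picture the gripper partly hid the top of the stack, so I judged the nesting from the side and wrist views.

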